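Fit the cupped centre in the bench centres

TASK

Fit the loose thick-shanked centre to the tail head of the bench centres (the head with the handwheel and the empty bore), shank first, and tap it fully home so that the taper alone holds it and its square body stands close against the nose, like the centre already fitted opposite. Its body is sunk in the wooden block, so only its shank can be gripped there: it has to be put down and taken again by the body before the shank can go in. Leave the slim-shanked centre in the block and do not disturb the rotor lying near.

Things in the scene. Friction and masses are not known exactly. Their poses are not given: they have to be found in the camera images.
- bench_centres: Fixture for holding a rotor between two centres, fixed to the bench: bed 90 wide (x) and 460 long (y) with two heads. Origin: middle of its underside, on the bench; y runs along the bed from the tail head (-y end, with handwheel) to the head that already carries a centre; z up. The line of centres is at x = 0, 80 mm above the bench. The heads rise to 109 mm.
- bed_mid (a point): Middle of the free stretch of bed between the heads, on its flat steel top (78 mm wide), 30 mm above the bench and below the line of centres. Axes as bench_centres. The tail nose's mouth is 95 mm from it to -y, the face of the fitted centre 96 mm to +y. The loose centre may be laid down here.
- tail_mouth (a point): Middle of the bore's mouth on the flat end of the tail nose (36 mm across, 22 mm proud of a 51 mm barrel). y points out of the bore along its axis. Taper bore, 22 mm wide at the rim, 20 mm just inside, deeper than the shank. The cone slides in until its shoulder is 8 to 12 mm off; then it wedges: 8 to 12 N brings it to 3 mm, up to 18 N until the shoulder meets the nose. It stays where it is left.
- centre: Loose thick-shanked centre, steel, 98 mm long, about 0.26 kg, in either pocket of the wooden block. Square body 28 x 28 x 42 mm; round shank 56 mm long, tapering from 21 to 15.4 mm. Origin: middle of the body's underside at the shoulder (where the shank begins), 14 mm below the axis; shank to -y, cupped face to +y, z up. On a flat surface it lies level on its body and does not roll.
- centre_shoulder (a point): Point on the centre's axis at its shoulder, where shank and square body meet. The shank runs 56 mm from it to -y of the centre, the body 42 mm to +y.
- centre_face (a point): Middle of the centre's cupped face, on its axis: the end to tap on (flat rim about 25 mm across, cup 13 mm).
- slim_centre: The other centre, in the other pocket: same body, but a thin shank 38 mm long and 14 to 10 mm in diameter, too small for the bore. Stays in the block. Origin and axes as those of centre.
- wood_block: Wooden block fixed to the bench, 152 (x) x 128 (y) mm. Origin: middle of its underside; z up. The +y half, 40 mm high, has two pockets 76 mm apart in x, flush with the tops of the bodies, 1.5 mm play; lift 28 mm straight up to clear. The shanks lie along y to -y over an open well, axis 26 mm above the bench, 21 mm above the well's floor.
- rotor: Motor rotor with copper windings and shaft, 36 mm thick and 132 mm long, lying on the bench beyond the bench centres as seen from the robot. Origin under its middle. Not to be disturbed.

How it is judged:
By the outcome, as a careful person would: the job done as asked, in the order asked, and still so for the second after the job is handed in, with the robot touching nothing.
It also fails if it takes over 48 s, if anything falls off the work surface, if the arm or the gripper's body presses on something with over 40 N, if the wrist force passes 120 N, or if a joint passes its speed limit or range.

ROBOT

A 7-joint arm with a two-finger parallel gripper is mounted at the origin on a cart in front of the work surface, level with it; the furniture and walls round the work are solid. World frame = base frame: x ahead of the robot, y to its left, z up, the work surface at z = 0. Lengths are in m, angles in rad, forces in N, time in s.
With the tool pointing down it reaches from about 0.35 to 0.9 m from the base axis. Payload 19.9 kg.
Tool frame: the origin (TCP) lies between the finger pads; the fingertips stand 11 mm ahead of it and the grasp point (between the pads) lies 8 mm behind it; z points along the fingers, y is the line along which they close (so a half turn about z gives the same grasp; the last joint's range is limited). The gripper opens to 85 mm and grips with 20 to 120 N. Pads are 22 mm wide; open, the fingers measure 114 mm over their backs; the gripper's body (76 mm by 85 mm) begins 54 mm behind the grasp point. The pads swing forward as they close: fully open they stand 13 mm farther back than shut.
Start: joints at [-1.244, 0.417, -0.01, 1.614, 0.005, 1.111, -0.053], TCP at [0.225, 0.583, 0.242] pointing down, gripper open.
Joint ranges: [-2.81, 2.81], [-0.39, 2.02], [-1.27, 1.25], [0.06, 2.57], [-1.19, 4.33], [0.19, 2], [-2.82, 2.82]. Speed limits (rad/s): [1.89, 1.89, 2.39, 2.39, 3.01, 3.01, 3.01].

INTERFACE

Orientations are given as a unit quaternion [w, x, y, z].
In Python, from bench import manip gives the robot as it stands.
- The arm moves only by the tool tcp_steps, called after "Call:" in YAML: its name, and indented under it one key for each argument. Schema: {"type":"object","properties":{"segments":{"type":"array","items":{"type":"array","items":{"type":"number"},"minItems":4,"maxItems":4},"minItems":1,"maxItems":8},"jaw":{"type":"number"},"grip_n":{"type":"number"},"only":{"type":"string"},"quiet":{"type":"boolean"},"lines":{"type":"string"}},"required":["segments"],"additionalProperties":false}. segments is a list of rows, 1 to 8 of them, each of 4 numbers: dx, dy, dz in units of 5 mm, then a turn about the tool's z in rad; each row is the pose to reach, as a shift and turn from the pose commanded when the call began, along the tool's axes at that moment; what a row does not reach only later rows make up. A row lasts 1/8 s, in which the tool goes at most 0.0625 m and 0.188 rad, less where a joint would pass 70% of its speed; a pose out of reach is approached as far as the arm can. jaw is the opening from 0.0 (shut) to 1.0 (fully open), set as the call begins (left out keeps the last). The fingers move at their own pace and stop on an object; grip_n is the grip in N (left out, the last holds). Time passes only in rows, so rows that do not move let the fingers close. The tool returns the time, the measured TCP pose, the force, the opening and the grip force at its end. only (a regular expression) keeps the lines of the reply that match it, lines (a string "A,B") keeps lines A to B, and quiet returns only ok. Input that does not fit is refused with a message, and nothing moves.
- manip.sense(): the state, without advancing time (a new reading comes with each control period).
- manip.get_image(name): name is "side" or "top"; returns the picture (384x512x3 uint8, blue, green, red); there is no depth.
- manip.calibration(name): a dict with "camera_matrix" (3x3 intrinsics, pixels), "rvec" (rotation vector, rad) and "tvec" (3), from world to camera coordinates, as OpenCV has them. Camera axes: x right, y down, z forward; pixel columns grow to the right and rows downward; lengths in m; the calibration is good to about 2 mm. A picture is of the moment at which its call begins. calibration takes no time and is no camera call.
- manip.close_job(): hands the job in; it is judged then, once.
The state is a dict: "time_s": time; "joint_pos": joint angles; "joint_vel": joint speeds; "tau": joint torques, N m; "tool_pos": TCP position; "tool_rot": TCP orientation; "ft_force": force on the tool from outside, world axes, zero at the start; "moment": the same for the moment, N m; "opening": opening from 0.0 (shut) to 1.0 (fully open); "grip_force": force on a finger pad.
Only numpy, scipy, OpenCV 4.12 (cv2) and the standard library are available. Lean on these libraries where they do the work, as an engineer would, in place of code of your own. Each camera call takes 0.05 s, during which the arm holds its last target. There are 200 camera calls.

## Working session

There is one attempt and no reset: what is moved stays moved. The work goes in short steps, Python scripts to look and compute and a tool call to move; the robot and the scene stay as the last step left them, time stands still between calls to the robot, and variables do not carry over. Pictures are saved under pics/ and viewed, at most 10 in all, crops included, and the job is handed in when it is done.

```bash
ls; mkdir -p pics; python3 - <<'E'
from bench import manip
import cv2
for n in("side","top"):
    cv2.imwrite(f"pics/{n}0.png",cv2.resize(manip.get_image(n),(800,600),interpolation=cv2.INTER_CUBIC))
    c=manip.calibration(n);print(n,c)
s=manip.sense();print(s)
E
```

```text
bench.py
pics
side {'camera_matrix': array([[355.04928638,   0.        , 252.22606672],
       [  0.        , 355.04928638, 190.28222909],
       [  0.        ,   0.        ,   1.        ]]), 'rvec': array([ 2.00208566, -0.59650159,  0.36534166]), 'tvec': array([-0.41495791,  0.23280977,  0.60220606])}
top {'camera_matrix': array([[377.92937294,   0.        , 252.17608228],
       [  0.        , 377.92937294, 192.53986928],
       [  0.        ,   0.        ,   1.        ]]), 'rvec': array([ 2.11835183, -2.1219571 ,  0.22090063]), 'tvec': array([0.06773072, 0.52594398, 0.96232766])}
{'time_s': 0.1, 'joint_pos': array([-1.24452932,  0.41791125, -0.01030806,  1.61410242,  0.00474525,
        1.11076577, -0.05298561]), 'joint_vel': array([-0.00152081, -0.00086397,  0.00070473, -0.00209009,  0.00194645,
        0.00075966,  0.00121262]), 'tau': array([ 3.37779784e-04, -8.65819860e+01,  6.80114161e-01, -4.35631371e+01,
        1.92598882e-02,  4.89577273e-03, -2.02048852e-05]), 'tool_pos': array([0.22461146, 0.58290753, 0.24172959]), 'tool_rot': array([-4.31590229e-05,  1.82825804e-01,  9.83145150e-01, -5.80698909e-04]), 'ft_force': array([-0.17958672, -0.10562376,  0.08601785]), 'moment': array([0.00509704, 0.01144948, 0.00849973]), 'grip_force': 0.0, 'opening': 1.0000727490714627}
```

View pics/side0.png

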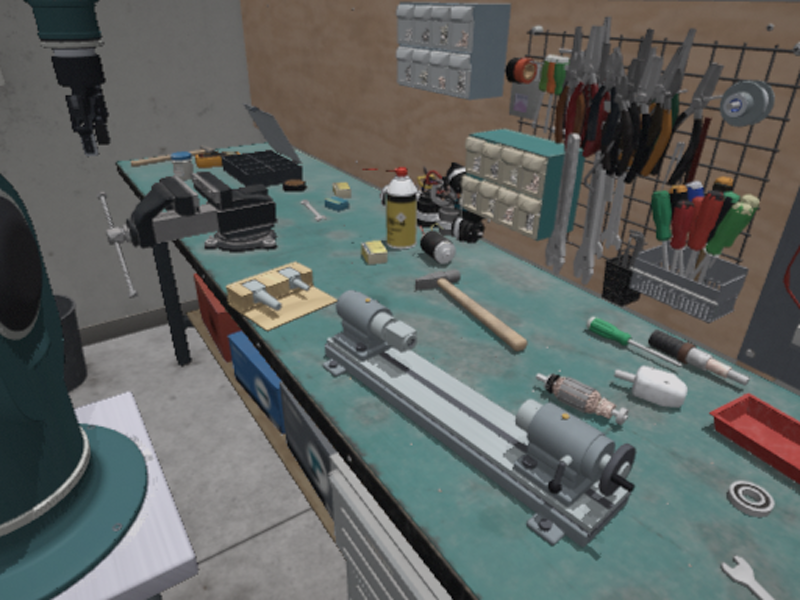

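View pics/top0.png

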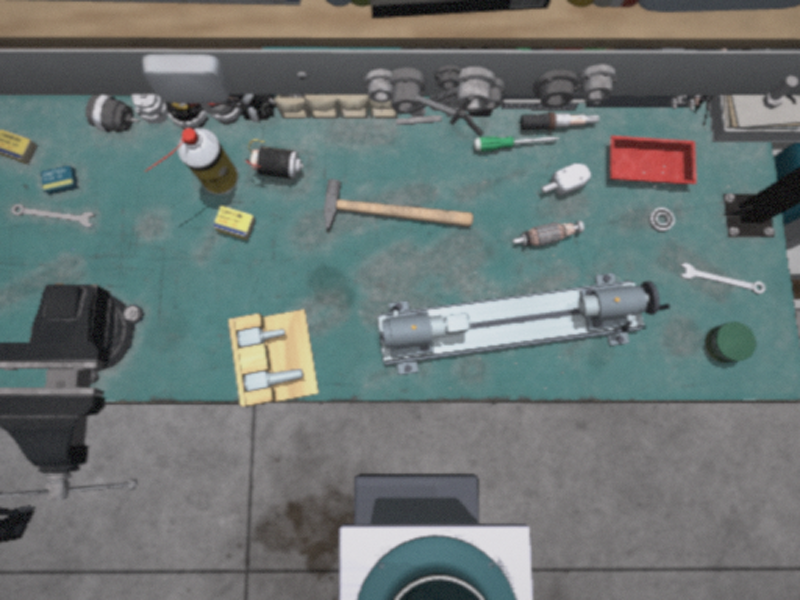

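```bash
cat > h.py <<'E'
import numpy as np,cv2
from bench import manip
from scipy.spatial.transform import Rotation as R
C={n:manip.calibration(n) for n in("side","top")}
def proj(n,p):
    c=C[n];return cv2.projectPoints(np.array(p,float).reshape(-1,1,3),c["rvec"],c["tvec"],c["camera_matrix"],None)[0].reshape(-1,2)
def ray(n,uv):
    c=C[n];Rm=cv2.Rodrigues(c["rvec"])[0];K=c["camera_matrix"]
    d=Rm.T@np.linalg.inv(K)@np.array([*uv,1.]);return -Rm.T@c["tvec"],d/np.linalg.norm(d)
def atz(n,uv,z):
    o,d=ray(n,uv);return o+d*(z-o[2])/d[2]
def tri(a,b):  # a side px, b top px
    o1,d1=ray("side",a);o2,d2=ray("top",b)
    A=np.stack([d1,-d2],1);t=np.linalg.lstsq(A,o2-o1,rcond=None)[0]
    p,q=o1+d1*t[0],o2+d2*t[1];return (p+q)/2,np.linalg.norm(p-q)
def crop(img,x0,y0,x1,y1,k):
    return cv2.resize(img[y0:y1,x0:x1],None,fx=k,fy=k,interpolation=cv2.INTER_CUBIC)
E
python3 - <<'E'
from h import *
s=manip.get_image("side");t=manip.get_image("top")
cv2.imwrite("pics/s_raw.png",s);cv2.imwrite("pics/t_raw.png",t)
im=np.zeros((600,800,3),np.uint8)
a=crop(t,142,194,206,262,4.5);im[:a.shape[0],:a.shape[1]]=a   # 288x306
b=crop(s,140,160,220,215,5);im[:275,300:700]=b[:275]
c=crop(t,236,172,432,242,4);im[312:592,:784]=c
cv2.imwrite("pics/z1.png",im)
E
```

```text
(no output)
```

View pics/z1.png

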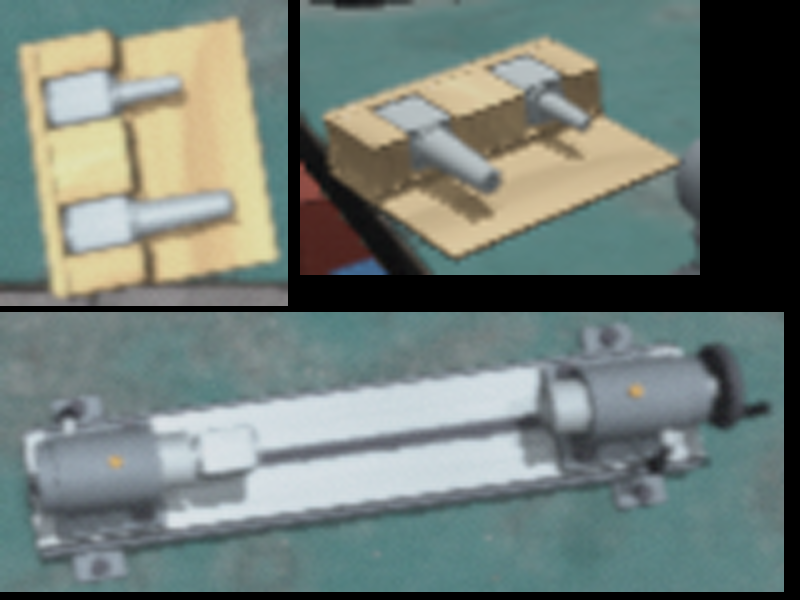

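```bash
python3 - <<'E'
from h import *
s=cv2.imread("pics/s_raw.png")
im=np.zeros((600,800,3),np.uint8)
a=crop(s,205,180,285,250,5);im[:350,:400]=a
b=crop(s,320,245,400,345,5);im[:500,400:]=b
cv2.imwrite("pics/z2.png",im)
E
```

```text
(no output)
```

View pics/z2.png

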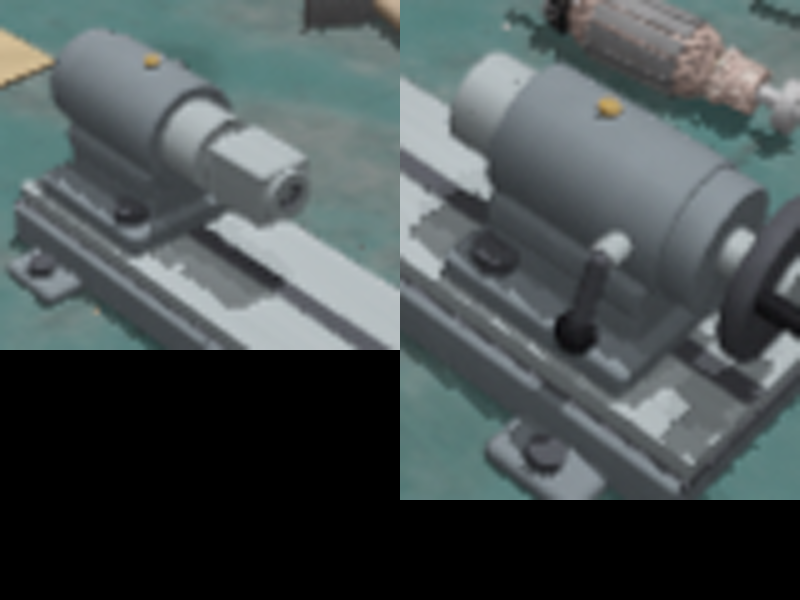

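```bash
cat > fit.py <<'E'
from h import *
from scipy.optimize import least_squares
def T(a): return (a[0]/4.5+142,a[1]/4.5+194)
def S(a): return ((a[0]-300)/5+140,a[1]/5+160)
def TB(a): return (a[0]/4+236,(a[1]-312)/4+172)
def SA(a): return (a[0]/5+205,a[1]/5+180)
def SB(a): return ((a[0]-400)/5+320,a[1]/5+245)
def W(q,P):
    c,s=np.cos(q[3]),np.sin(q[3]);P=np.array(P,float)
    return P@np.array([[c,-s,0],[s,c,0],[0,0,1]]).T+q[:3]
print("block thick: corner tris, nearS farS nearB farB, tip")
ss=[S(p) for p in[(417,135),(455,112),(370,117),(412,93),(489,180)]]
tt=[T(p) for p in[(133,244),(127,196),(70,254),(62,205),(231,206)]]
for a,b in zip(ss,tt): print(tri(a,b))
P=[[-.014,0,.028],[.014,0,.028],[-.014,.042,.028],[.014,.042,.028],[0,-.056,.014]]
f=lambda q:np.r_[(proj("side",W(q,P))-ss).ravel(),(proj("top",W(q,P))-tt).ravel()]
r=least_squares(f,[.5,.3,.01,0]);print("centre",r.x,np.abs(r.fun).max(),r.fun.round(1))
print("cups",tri(SA((152,60)),TB((116,462))),tri(SB((610,106)),TB((636,391))))
ss=[SA(p) for p in[(270,180),(308,158),(245,124),(290,190)]]
tt=[TB(p) for p in[(258,468),(252,426),(200,431)]]
PS=[[-.014,.096,.064],[.014,.096,.064],[.014,.138,.064],[0,.096,.050]]
PT=[[-.014,.096,.064],[.014,.096,.064],[.014,.138,.064]]
th=np.linspace(0,6.283,200);rim=np.c_[.018*np.cos(th),-.095+0*th,.05+.018*np.sin(th)]
def g(q):
    rs=proj("side",W(q,rim));rt=proj("top",W(q,rim))
    return np.r_[(proj("side",W(q,PS))-ss).ravel(),(proj("top",W(q,PT))-tt).ravel(),
      rs[:,0].min()-SB((450,0))[0],rs[:,1].min()-SB((0,52))[1],
      rt[:,1].min()-TB((0,377))[1],rt[:,1].max()-TB((0,432))[1],rt[:,0].max()-TB((557,0))[0]]
r=least_squares(g,[.5,-.1,.03,0.1]);print("bedmid",r.x,r.fun.round(1))
for n,p in dict(mouth=[0,-.095,.05],face=[0,.096,.05]).items(): print(n,W(r.x,[p]))
E
python3 fit.py
```

```text
block thick: corner tris, nearS farS nearB farB, tip
(array([0.3833962 , 0.27932031, 0.03453578]), np.float64(0.008549747603074748))
(array([0.40953844, 0.28336867, 0.03992542]), np.float64(0.005231275247985141))
(array([0.37422013, 0.31790146, 0.03184087]), np.float64(0.0010482956103029788))
(array([0.40205151, 0.3227594 , 0.03747746]), np.float64(9.322076935898678e-06))
(array([0.40399873, 0.22423021, 0.02623335]), np.float64(0.003976493945465367))
centre [0.3956831  0.28010527 0.00867172 0.18007788] 1.971323873358898 [-2.  -0.1 -0.8  1.3 -0.5 -1.7 -0.2  0.1 -0.1  1.   1.  -1.   0.9 -0.8
 -0.7 -0.3 -0.4  0.1  0.2 -1.2]
cups (array([0.47241381, 0.03473379, 0.10601322]), np.float64(0.0017432759532391567)) (array([ 0.51713204, -0.29682702,  0.10651621]), np.float64(0.0007115298125772854))
bedmid [ 0.49907164 -0.15301188  0.02852637  0.14803502] [-1.1  0.3  0.9 -0.   0.3 -0.8 -0.4  1.5  1.6 -0.5  1.1 -0.7 -2.   0.5
 -0.2 -0.8  0.3  0.1 -0.4]
mouth [[ 0.51308366 -0.24697284  0.07852637]]
face [[ 0.48491212 -0.05806185  0.07852637]]
```

```bash
cat > fit2.py <<'E'
from h import *
t=cv2.cvtColor(cv2.imread("pics/t_raw.png"),cv2.COLOR_BGR2GRAY).astype(float)
from scipy.ndimage import map_coordinates
def TB(a): return np.array((a[0]/4+236,(a[1]-312)/4+172))-np.array([.375,.375])
def T(a): return np.array((a[0]/4.5+142,a[1]/4.5+194))-.39
def refine(p,q,z,mode,w=3.0):
    n=np.array([-(q-p)[1],(q-p)[0]]);n/=np.linalg.norm(n);o=np.linspace(-w,w,41);pts=[]
    for k in np.linspace(.05,.95,25):
        c=p+(q-p)*k;X=c+o[:,None]*n;v=map_coordinates(t,[X[:,1],X[:,0]],order=1)
        g=np.gradient(v) if mode=="edge" else None
        wgt=np.abs(g)**2 if mode=="edge" else np.maximum(v.mean()-v,0)
        pts.append(c+n*(wgt@o/wgt.sum()))
    P=np.array([atz("top",x,z)[:2] for x in pts])
    for _ in range(3):
        a,b=np.polyfit(P[:,1],P[:,0],1);e=P[:,0]-a*P[:,1]-b;P=P[np.abs(e)<2*e.std()+1e-5]
    return a,b,e.std()
for nm,p,q,z,m in[("bed+",(170,411),(530,366),.03,"edge"),("bed-",(260,514),(530,476),.03,"edge"),("slot",(275,456),(500,424),.03,"slot")]:
    a,b,s=refine(TB(p),TB(q),z,m);print(nm,"yaw",-np.arctan(a),"x at y=-.153,-.247:",a*-.153+b,a*-.247+b,s)
for nm,p,q,z in[("body+x",(66,76),(108,70),.04),("thick -x",(73,253),(128,246),.04),("thick+x",(64,204),(124,197),.04)]:
    a,b,s=refine(T(p),T(q),z,"edge",2.);print(nm,-np.arctan(a),"x at .30",a*.30+b,s)
E
python3 fit2.py
```

```text
bed+ yaw 0.13310340964012962 x at y=-.153,-.247: 0.5375886032830899 0.5501747392258378 0.0006889607906188504
bed- yaw 0.13682903093444526 x at y=-.153,-.247: 0.4591449376872332 0.4720877400991627 0.0005281596977336151
slot yaw 0.13343455755003822 x at y=-.153,-.247: 0.49838336983187126 0.5110011931418641 0.000137338018191356
body+x 0.195530211594443 x at .30 0.4842828140302769 0.00037767864334255235
thick -x 0.19519496829150534 x at .30 0.3775973721491814 0.0004940973321885517
thick+x 0.16799527992592495 x at .30 0.406695803659245 0.00034906644605708903
```

```bash
cat >> h.py <<'E'
def st():
    s=manip.sense();w,x,y,z=s["tool_rot"];M=R.from_quat([x,y,z,w]).as_matrix();return s,np.array(s["tool_pos"]),M
def go(p,yaw):
    """shift in tool axes to TCP p, and turn so the closing line lies along (cos yaw, sin yaw)"""
    s,t,M=st();d=M.T@(np.array(p)-t)
    l=M.T@np.array([np.cos(yaw),np.sin(yaw),0]);a=np.arctan2(-l[0],l[1]);a=(a+np.pi/2)%np.pi-np.pi/2
    print("t",round(s["time_s"],2),"pos",t.round(4),"shift",d.round(4),"turn",round(a,3),"F",np.round(s["ft_force"],1),"j7",round(s["joint_pos"][6],2))
def along(sh,yaw,d,z): # point d m along object's +y from sh
    return [sh[0]-np.sin(yaw)*d,sh[1]+np.cos(yaw)*d,z]
E
python3 - <<'E'
from h import *
p=along([.3955,.280],.18,-.022,.026);print(p);go(p,.18);print(st()[2].round(3))
E
```

```text
[np.float64(0.39943865061536815), np.float64(0.25835543875866135), 0.026]
t 0.2 pos [0.2247 0.583  0.2419] shift [-0.2798 -0.2399  0.2161] turn 1.023 F [ 0.1 -0.3  0.3] j7 -0.05
[[-0.933  0.36  -0.   ]
 [ 0.36   0.933 -0.001]
 [-0.    -0.001 -1.   ]]
```

The rows are not in the units I measure in: shifts go in units of 5 mm. I convert before sending: -0.225 m is -45, -0.19 m is -38.

Call:
tcp_steps:
  segments:
    - [-9, -7.6, 0, 0.17]
    - [-18, -15.4, 0, 0.34]
    - [-27, -23, 0, 0.51]
    - [-36, -30.8, 4, 0.68]
    - [-45, -38, 12, 0.86]
    - [-52, -44, 18, 1.023]
    - [-56, -48, 24, 1.023]
    - [-56, -48, 24, 1.023]
  jaw: 0.55

```text
time_s: 1.2
tool_pos: [0.3996, 0.256, 0.1206]
tool_rot: [0.0, 0.642, 0.767, -0.002]
ft_force: [0.4, 0.7, 1.1]
opening: 0.549
grip_force: 0.0
```

```bash
python3 - <<'E'
from h import *
p=along([.3955,.280],.18,-.022,.026);go(p,.18)
s=manip.get_image("side");t=manip.get_image("top")
cv2.imwrite("pics/s1.png",s);cv2.imwrite("pics/t1.png",t)
im=np.zeros((600,800,3),np.uint8)
a=crop(t,130,180,230,270,4);im[:360,:400]=a
b=crop(s,130,110,230,220,4);im[:440,400:]=b
cv2.imwrite("pics/z3.png",im)
E
```

```text
t 1.2 pos [0.3996 0.256  0.1206] shift [0.0026 0.0005 0.0946] turn -0.003 F [0.4 0.7 1.1] j7 -0.33
```

View pics/z3.png

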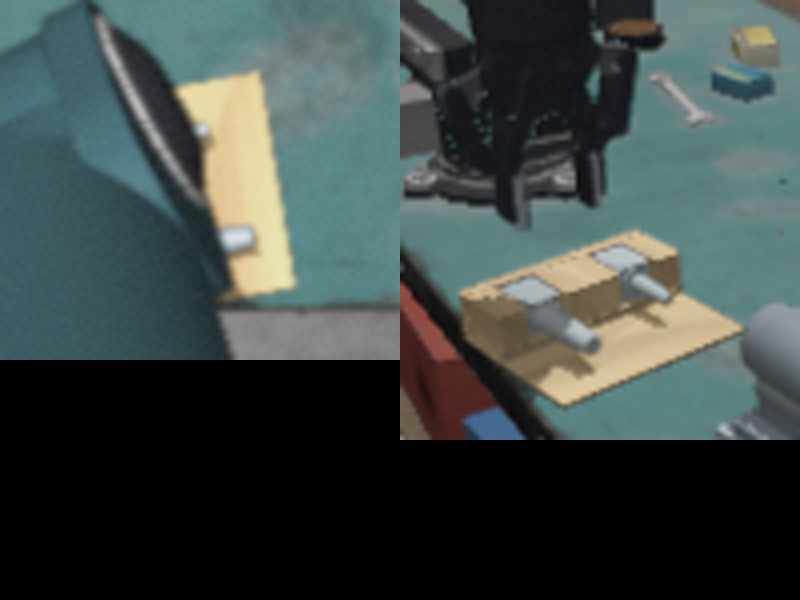

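```bash
python3 - <<'E'
from h import *
s,t,M=st()
for o in(-.027,0,.027): print(proj("side",t+M[:,1]*o+M[:,2]*.006), proj("side",t+M[:,1]*o+M[:,2]*.011))
go(along([.3955,.280],.18,-.022,.026),.18)
E
```

```text
[[157.933179   163.94904126]] [[158.16333775 165.71939917]]
[[167.04190049 161.06620058]] [[167.24469229 162.8126578 ]]
[[175.83358132 158.28370084]] [[176.01075327 160.00683496]]
t 1.3 pos [0.3997 0.2589 0.1225] shift [-0.0005 -0.0003  0.0965] turn 0.0 F [ 0.4 -0.1  0.9] j7 -0.33
```

Call:
tcp_steps:
  segments:
    - [0.52, 0, 6, 0]
    - [0.52, 0, 12, 0]
    - [0.52, 0, 17, 0]
    - [0.52, 0, 18.9, 0]
    - [0.52, 0, 18.9, 0]

```text
time_s: 1.92
tool_pos: [0.3992, 0.2618, 0.0282]
tool_rot: [-0.0, 0.64, 0.768, 0.0]
ft_force: [-0.1, 0.1, 0.6]
opening: 0.548
grip_force: 0.0
```

```bash
python3 - <<'E'
from h import *
go(along([.3955,.280],.18,-.022,.026),.18)
s=manip.get_image("side")
im=crop(s,130,120,230,220,5)
cv2.imwrite("pics/z4.png",im)
E
```

```text
t 1.93 pos [0.3992 0.2618 0.0282] shift [-0.0034 -0.0004  0.0022] turn 0.001 F [-0.1  0.1  0.6] j7 -0.26
```

View pics/z4.png

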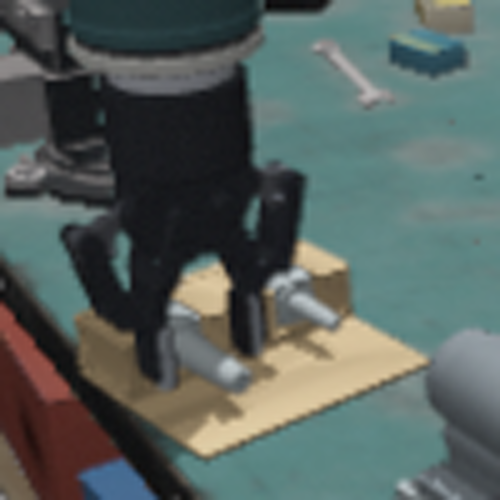

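To row units: -0.0034 m is -0.68, 0.002 m is 0.4.

Call:
tcp_steps:
  segments:
    - [-0.68, 0, 0.4, 0]
    - [-0.68, 0, 0.4, 0]
    - [-0.68, 0, 0.4, 0]

```text
time_s: 2.35
tool_pos: [0.4, 0.2578, 0.0261]
tool_rot: [0.0, 0.641, 0.768, 0.0]
ft_force: [-0.2, -0.7, -0.2]
opening: 0.552
grip_force: 0.0
```

Call:
tcp_steps:
  segments:
    - [0, 0, 0, 0]
    - [0, 0, 0, 0]
    - [0, 0, 0, 0]
    - [0, 0, 0, 0]
    - [0, 0, 0, 0]
    - [0, 0, 0, 0]
  jaw: 0.1
  grip_n: 80

```text
time_s: 3.1
tool_pos: [0.3998, 0.2577, 0.0259]
tool_rot: [0.0, 0.641, 0.768, -0.0]
ft_force: [-0.9, -1.0, 5.3]
opening: 0.19
grip_force: 78.0
```

```bash
python3 -c "
from h import *
go(along([.3955,.280],.18,-.022,.026),.18)"
```

```text
t 3.1 pos [0.3998 0.2577 0.0259] shift [ 0.0007 -0.0003 -0.0001] turn 0.0 F [-0.9 -1.   5.3] j7 -0.25
```

To row units: -0.14 m is -28, -0.1 m is -20.

Call:
tcp_steps:
  segments:
    - [0, 0, -2, 0]
    - [0, 0, -6, 0]
    - [0, 0, -12, 0]
    - [0, 0, -20, 0]
    - [0, 0, -28, 0]
    - [0, 0, -28, 0]
    - [0, 0, -28, 0]

```text
time_s: 3.98
tool_pos: [0.3995, 0.2576, 0.1655]
tool_rot: [-0.0, 0.641, 0.768, -0.0]
ft_force: [-0.2, -0.1, -2.7]
opening: 0.189
grip_force: 78.3
```

```bash
python3 - <<'E'
from h import *
y=.134
bm=[.4985,-.153]
go(along(bm,y,-.022,.17),y)
s=manip.get_image("side")
cv2.imwrite("pics/z5.png",crop(s,120,60,240,220,3.7))
E
```

```text
t 3.98 pos [0.3995 0.2576 0.1655] shift [-0.4437  0.0229 -0.0045] turn 0.046 F [-0.2 -0.1 -2.7] j7 -0.36
```

View pics/z5.png

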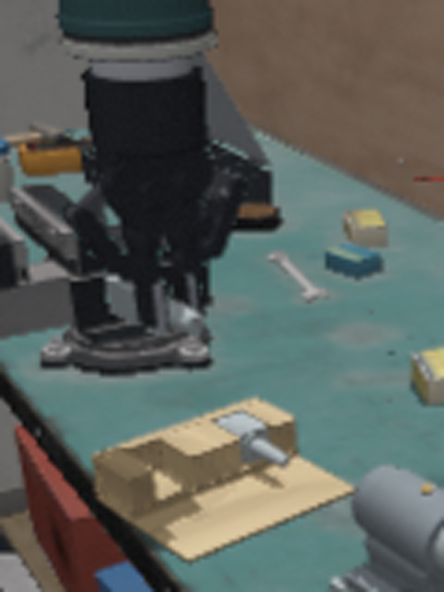

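To row units: -0.444 m is -88.8, -0.4 m is -80.

Call:
tcp_steps:
  segments:
    - [-11, 0.6, -0.9, 0.01]
    - [-22, 1.2, -0.9, 0.02]
    - [-34, 1.8, -0.9, 0.03]
    - [-46, 2.4, -0.9, 0.046]
    - [-58, 3, -0.9, 0.046]
    - [-70, 3.6, -0.9, 0.046]
    - [-80, 4.2, -0.9, 0.046]
    - [-88.8, 4.6, -0.9, 0.046]

```text
time_s: 5.03
tool_pos: [0.5015, -0.1769, 0.1691]
tool_rot: [-0.001, 0.658, 0.753, -0.001]
ft_force: [0.2, 1.5, -2.1]
opening: 0.185
grip_force: 78.4
```

Call:
tcp_steps:
  segments:
    - [0, 0, 0, 0]
    - [0, 0, 0, 0]
    - [0, 0, 0, 0]

```text
time_s: 5.4
tool_pos: [0.5018, -0.1738, 0.1699]
tool_rot: [-0.0, 0.658, 0.753, -0.0]
ft_force: [0.3, -0.4, -3.0]
opening: 0.19
grip_force: 78.4
```

```bash
python3 - <<'E'
from h import *
y=.134
bm=[.4985,-.153]
go(along(bm,y,-.022,.047),y)
s=manip.get_image("side");t=manip.get_image("top")
im=np.zeros((600,800,3),np.uint8)
a=crop(t,270,150,370,250,4);im[:400,:400]=a
b=crop(s,230,110,330,260,4);im[:600,400:]=b
cv2.imwrite("pics/z6.png",im)
E
```

```text
t 5.4 pos [ 0.5018 -0.1738  0.1699] shift [-0.001  -0.0004  0.1229] turn 0.001 F [ 0.3 -0.4 -3. ] j7 0.64
```

View pics/z6.png

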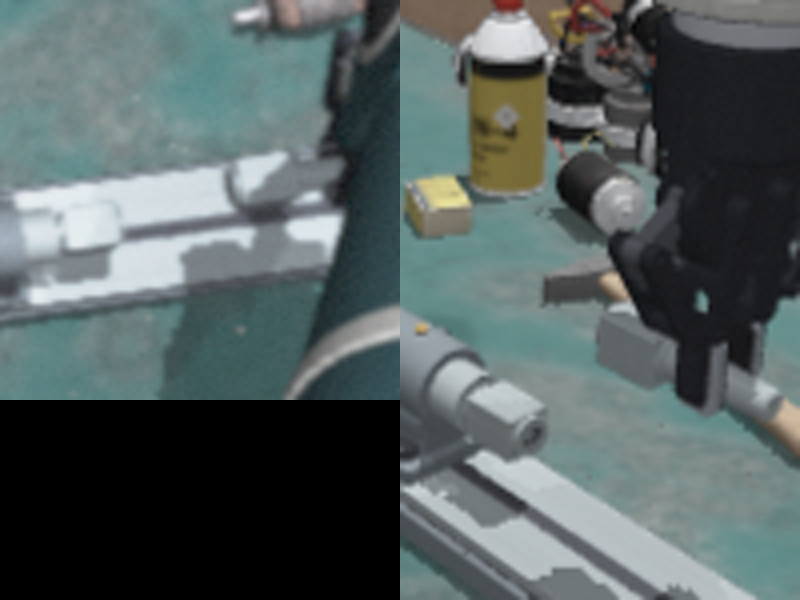

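To row units: 0.12 m is 24, 0.11 m is 22.

Call:
tcp_steps:
  segments:
    - [-0.2, 0, 8, 0]
    - [-0.2, 0, 16, 0]
    - [-0.2, 0, 22, 0]
    - [-0.2, 0, 24, 0]
    - [-0.2, 0, 24, 0]
    - [-0.2, 0, 24, 0]

```text
time_s: 6.25
tool_pos: [0.5028, -0.176, 0.0515]
tool_rot: [0.001, 0.658, 0.753, 0.0]
ft_force: [0.2, 0.4, -2.4]
opening: 0.185
grip_force: 78.5
```

Call:
tcp_steps:
  segments:
    - [0, 0, 0.3, 0]
    - [0, 0, 0.6, 0]
    - [0, 0, 0.8, 0]
    - [0, 0, 0.8, 0]

```text
time_s: 6.75
tool_pos: [0.5021, -0.1759, 0.0463]
tool_rot: [-0.0, 0.658, 0.753, -0.0]
ft_force: [0.1, -0.5, -2.3]
opening: 0.185
grip_force: 78.5
```

To row units: 0.0015 m is 0.3, 0.001 m is 0.2.

Call:
tcp_steps:
  segments:
    - [0, 0, 0.2, 0]
    - [0, 0, 0.3, 0]
    - [0, 0, 0.3, 0]

```text
time_s: 7.12
tool_pos: [0.5021, -0.1759, 0.0448]
tool_rot: [-0.0, 0.658, 0.753, -0.0]
ft_force: [0.3, 0.1, -2.9]
opening: 0.189
grip_force: 78.5
```

Call:
tcp_steps:
  segments:
    - [0, 0, 0.1, 0]
    - [0, 0, 0.2, 0]
    - [0, 0, 0.2, 0]

```text
time_s: 7.5
tool_pos: [0.5022, -0.1761, 0.044]
tool_rot: [0.0, 0.658, 0.753, 0.0]
ft_force: [-1.9, -1.6, 4.3]
opening: 0.186
grip_force: 79.4
```

Call:
tcp_steps:
  segments:
    - [0, 0, 0, 0]
    - [0, 0, 0, 0]
    - [0, 0, 0, 0]
    - [0, 0, 0, 0]
  jaw: 0.55

```text
time_s: 8.0
tool_pos: [0.5021, -0.1759, 0.0438]
tool_rot: [0.0, 0.658, 0.753, -0.0]
ft_force: [1.1, -0.2, -0.1]
opening: 0.551
grip_force: 0.0
```

Call:
tcp_steps:
  segments:
    - [0, 0, -6, 0]
    - [0, 0, -12, 0]
    - [4, 0, -18, 0]
    - [9.6, 0, -18, 0]
    - [9.6, 0, -18, 0]
    - [9.6, 0, -18, 0]

```text
time_s: 8.75
tool_pos: [0.4957, -0.1287, 0.1338]
tool_rot: [0.0, 0.658, 0.753, -0.0]
ft_force: [1.0, 0.0, 0.3]
opening: 0.549
grip_force: 0.0
```

```bash
python3 - <<'E'
from h import *
s=manip.get_image("side");t=manip.get_image("top")
im=np.zeros((600,800,3),np.uint8)
im[:500]=crop(s,220,150,380,250,5)
cv2.imwrite("pics/z7.png",im)
go([.4985,-.153,.045],.134)
E
```

```text
t 8.85 pos [ 0.4956 -0.1291  0.1337] shift [-0.024  -0.0002  0.0887] turn -0.001 F [ 0.3  0.9 -0. ] j7 0.58
```

View pics/z7.png

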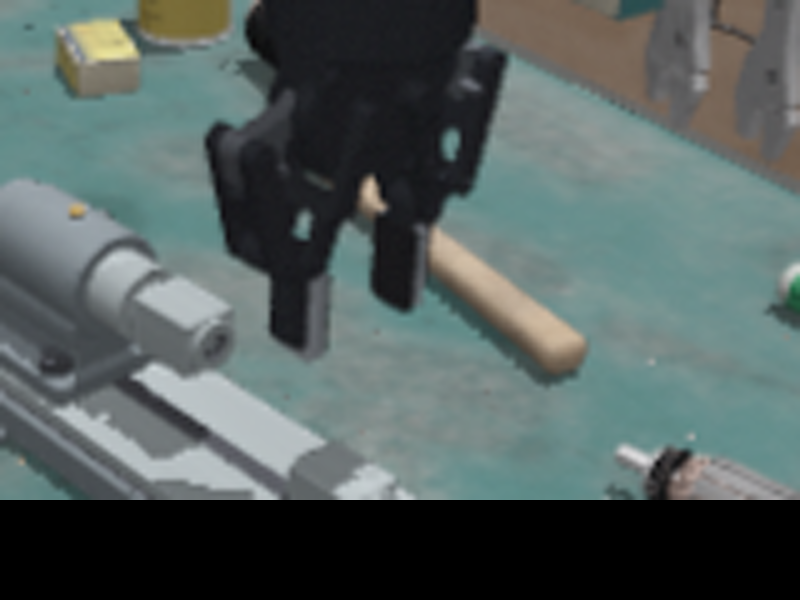

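To row units: 0.0885 m is 17.7, 0.075 m is 15.

Call:
tcp_steps:
  segments:
    - [0, 0, 8, 0]
    - [0, 0, 15, 0]
    - [0, 0, 17.7, 0]
    - [0, 0, 17.7, 0]
    - [0, 0, 17.7, 0]

```text
time_s: 9.48
tool_pos: [0.4963, -0.1287, 0.0464]
tool_rot: [0.001, 0.658, 0.753, 0.0]
ft_force: [0.0, -0.4, -0.5]
opening: 0.55
grip_force: 0.0
```

Call:
tcp_steps:
  segments:
    - [0, 0, 0, 0]
    - [0, 0, 0, 0]
    - [0, 0, 0, 0]
    - [0, 0, 0, 0]
    - [0, 0, 0, 0]
  jaw: 0.2
  grip_n: 110

```text
time_s: 10.1
tool_pos: [0.4963, -0.1284, 0.0467]
tool_rot: [0.001, 0.658, 0.753, 0.001]
ft_force: [-4.9, 1.6, 19.2]
opening: 0.303
grip_force: 108.4
```

Call:
tcp_steps:
  segments:
    - [0, 0, -2, 0]
    - [0, 0, -7.2, 0]
    - [0, 0, -7.2, 0]
    - [0, 0, -7.2, 0]

```text
time_s: 10.6
tool_pos: [0.4956, -0.1281, 0.0812]
tool_rot: [0.0, 0.658, 0.753, 0.0]
ft_force: [0.4, -0.0, -2.7]
opening: 0.302
grip_force: 108.8
```

```bash
python3 - <<'E'
from h import *
y=.134
go(along([.4984,-.153],y,-.005,.0827),y)
print(st()[2].round(4))
E
```

```text
t 10.6 pos [ 0.4956 -0.1281  0.0812] shift [-0.03   -0.0006 -0.0015] turn 0.0 F [ 0.4 -0.  -2.7] j7 0.64
[[-1.34e-01  9.91e-01  1.00e-04]
 [ 9.91e-01  1.34e-01  1.00e-04]
 [ 1.00e-04  1.00e-04 -1.00e+00]]
```

To row units: -0.0015 m is -0.3, -0.03 m is -6.

Call:
tcp_steps:
  segments:
    - [-3, -0.12, -0.3, 0]
    - [-6, -0.12, -0.3, 0]
    - [-6, -0.12, -0.3, 0]
    - [-6, -0.12, -0.3, 0]

```text
time_s: 11.1
tool_pos: [0.4989, -0.1583, 0.0826]
tool_rot: [-0.0, 0.658, 0.753, -0.0]
ft_force: [-0.2, -0.1, -2.8]
opening: 0.301
grip_force: 108.8
```

```bash
python3 - <<'E'
from h import *
y=.134
go(along([.4984,-.153],y,-.005,.0827),y)
s=manip.get_image("side")
im=np.zeros((600,800,3),np.uint8)
im[:,:]=crop(s,270,190,370,265,8)
cv2.imwrite("pics/z8.png",im)
E
```

```text
t 11.1 pos [ 0.4989 -0.1583  0.0826] shift [ 0.0003  0.0002 -0.0001] turn -0.0 F [-0.2 -0.1 -2.8] j7 0.69
```

View pics/z8.png

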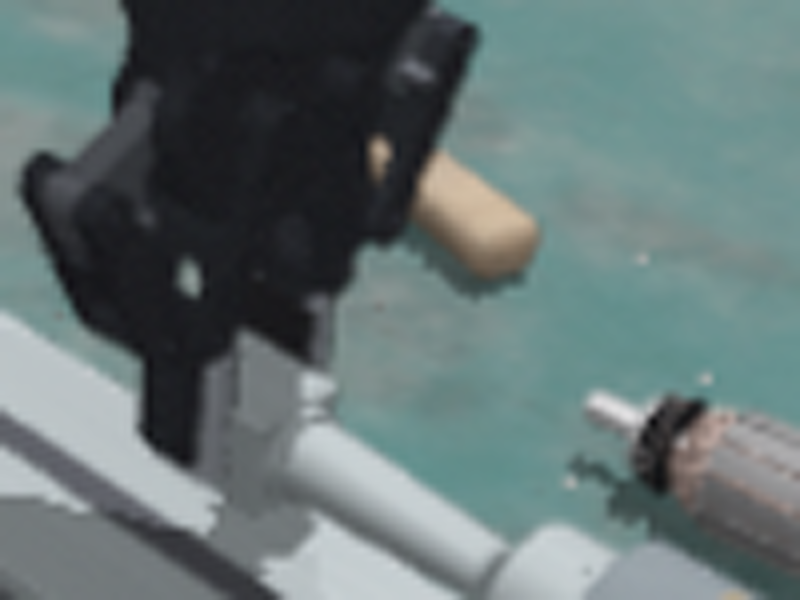

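Call:
tcp_steps:
  segments:
    - [-1, 0, 0, 0]
    - [-2, 0, 0, 0]
    - [-3, 0, 0, 0]
    - [-4, 0, 0, 0]
    - [-4, 0, 0, 0]

```text
time_s: 11.78
tool_pos: [0.5017, -0.1785, 0.0828]
tool_rot: [0.0, 0.658, 0.753, -0.0]
ft_force: [-0.1, -0.1, -1.9]
opening: 0.299
grip_force: 108.8
```

Call:
tcp_steps:
  segments:
    - [-1.4, 0, 0, 0]
    - [-2.8, 0, 0, 0]
    - [-4, 0, 0, 0]
    - [-4, 0, 0, 0]

```text
time_s: 12.28
tool_pos: [0.5044, -0.1985, 0.0828]
tool_rot: [0.0, 0.658, 0.753, -0.0]
ft_force: [-0.1, 0.3, -2.1]
opening: 0.301
grip_force: 108.8
```

Call:
tcp_steps:
  segments:
    - [-0.6, 0, 0, 0]
    - [-1.2, 0, 0, 0]
    - [-2, 0, 0, 0]
    - [-2, 0, 0, 0]

```text
time_s: 12.78
tool_pos: [0.5058, -0.2081, 0.0829]
tool_rot: [0.0, 0.658, 0.753, -0.0]
ft_force: [-0.4, 0.2, -2.9]
opening: 0.304
grip_force: 108.7
```

Call:
tcp_steps:
  segments:
    - [-0.4, 0, 0, 0]
    - [-0.8, 0, 0, 0]
    - [-0.8, 0, 0, 0]

```text
time_s: 13.15
tool_pos: [0.5063, -0.2119, 0.0828]
tool_rot: [0.0, 0.658, 0.753, -0.0]
ft_force: [0.1, -1.0, -3.0]
opening: 0.304
grip_force: 108.8
```

Call:
tcp_steps:
  segments:
    - [-0.2, 0, 0, 0]
    - [-0.4, 0, 0, 0]
    - [-0.4, 0, 0, 0]

```text
time_s: 13.52
tool_pos: [0.5064, -0.2137, 0.0828]
tool_rot: [-0.0, 0.658, 0.753, -0.0]
ft_force: [-1.8, 0.4, -2.8]
opening: 0.299
grip_force: 108.8
```

Call:
tcp_steps:
  segments:
    - [-0.2, 0, 0, 0]
    - [-0.4, 0, 0, 0]
    - [-0.4, 0, 0, 0]

```text
time_s: 13.9
tool_pos: [0.5067, -0.2155, 0.0827]
tool_rot: [-0.0, 0.658, 0.753, -0.0]
ft_force: [-3.0, 2.7, -1.7]
opening: 0.301
grip_force: 108.8
```

Call:
tcp_steps:
  segments:
    - [-0.2, 0, 0, 0]
    - [-0.4, 0, 0, 0]
    - [-0.4, 0, 0, 0]

```text
time_s: 14.28
tool_pos: [0.5069, -0.2172, 0.0827]
tool_rot: [-0.0, 0.658, 0.753, 0.0]
ft_force: [-3.4, 5.2, -0.6]
opening: 0.3
grip_force: 108.9
```

To row units: -0.001 m is -0.2, -0.003 m is -0.6.

Call:
tcp_steps:
  segments:
    - [-0.2, -0.2, 0, 0]
    - [-0.4, -0.2, 0, 0]
    - [-0.6, -0.2, 0, 0]
    - [-0.6, -0.2, 0, 0]

```text
time_s: 14.78
tool_pos: [0.5069, -0.2194, 0.0827]
tool_rot: [-0.0, 0.658, 0.753, 0.001]
ft_force: [-0.6, 9.0, -1.1]
opening: 0.301
grip_force: 108.8
```

Call:
tcp_steps:
  segments:
    - [-0.2, 0, 0, 0]
    - [-0.4, 0, 0, 0]
    - [-0.4, 0, 0, 0]

```text
time_s: 15.15
tool_pos: [0.5071, -0.2209, 0.0827]
tool_rot: [-0.001, 0.658, 0.753, 0.001]
ft_force: [-2.4, 13.2, 0.7]
opening: 0.304
grip_force: 108.9
```

To row units: -0.002 m is -0.4, -0.001 m is -0.2.

Call:
tcp_steps:
  segments:
    - [-0.2, -0.1, 0, 0]
    - [-0.4, -0.1, 0, 0]
    - [-0.4, -0.1, 0, 0]

```text
time_s: 15.52
tool_pos: [0.5071, -0.2216, 0.0826]
tool_rot: [-0.002, 0.657, 0.754, 0.001]
ft_force: [-2.2, 21.5, 4.8]
opening: 0.304
grip_force: 109.8
```

Call:
tcp_steps:
  segments:
    - [-0.2, 0, 0, 0]
    - [-0.4, 0, 0, 0]
    - [-0.4, 0, 0, 0]

```text
time_s: 15.9
tool_pos: [0.5071, -0.2216, 0.0826]
tool_rot: [-0.003, 0.657, 0.754, 0.002]
ft_force: [-7.0, 34.3, 14.2]
opening: 0.305
grip_force: 111.1
```

Call:
tcp_steps:
  segments:
    - [-0.2, 0, 0, 0]
    - [-0.4, 0, 0, 0]
    - [-0.4, 0, 0, 0]

```text
time_s: 16.27
tool_pos: [0.5071, -0.2217, 0.0825]
tool_rot: [-0.004, 0.656, 0.755, 0.003]
ft_force: [-11.8, 46.2, 23.5]
opening: 0.304
grip_force: 112.4
```

Call:
tcp_steps:
  segments:
    - [0.4, 0.1, 0, 0]
    - [0.9, 0.3, 0, 0]
    - [0.9, 0.3, 0, 0]

```text
time_s: 16.65
tool_pos: [0.5072, -0.2215, 0.0825]
tool_rot: [-0.002, 0.657, 0.754, 0.001]
ft_force: [-10.3, 19.5, 10.4]
opening: 0.303
grip_force: 110.3
```

Call:
tcp_steps:
  segments:
    - [0, 0, 0, 0]
    - [0, 0, 0, 0]
    - [0, 0, 0, 0]
    - [0, 0, 0, 0]
  jaw: 0.6

```text
time_s: 17.15
tool_pos: [0.5081, -0.2243, 0.0829]
tool_rot: [0.0, 0.658, 0.753, -0.0]
ft_force: [-0.5, -0.7, -0.2]
opening: 0.6
grip_force: 0.0
```

The rows are not in the units I measure in: shifts go in units of 5 mm. I convert before sending: -0.05 m is -10, -0.055 m is -11.

Call:
tcp_steps:
  segments:
    - [0, 0, -4, 0]
    - [0, 0, -10, 0]
    - [4, 0, -11, 0]
    - [9, 0, -11, 0]
    - [9, 0, -11, 0]
    - [9, 0, -6, 0]
    - [9, 0, 0.6, 0]
    - [9, 0, 0.6, 0]

```text
time_s: 18.15
tool_pos: [0.501, -0.18, 0.0791]
tool_rot: [-0.001, 0.658, 0.753, -0.001]
ft_force: [0.3, -0.1, 0.5]
opening: 0.605
grip_force: 0.0
```

Call:
tcp_steps:
  segments:
    - [0, 0, 0, 0]
    - [0, 0, 0, 0]
    - [0, 0, 0, 0]
    - [0, 0, 0, 0]
    - [0, 0, 0, 0]
    - [0, 0, 0, 0]
  jaw: 0
  grip_n: 20

```text
time_s: 18.9
tool_pos: [0.502, -0.1795, 0.0798]
tool_rot: [0.0, 0.658, 0.753, -0.0]
ft_force: [-0.1, -0.5, 0.5]
opening: -0.005
grip_force: 0.0
```

```bash
python3 -c "
from h import *
go(along([.4984,-.153],.134,-.042,.08),.134)"
```

```text
t 18.9 pos [ 0.502  -0.1795  0.0798] shift [-0.0153 -0.     -0.0002] turn 0.0 F [-0.1 -0.5  0.5] j7 0.73
```

Call:
tcp_steps:
  segments:
    - [-0.8, 0, 0, 0]
    - [-1.6, 0, 0, 0]
    - [-2.2, 0, 0, 0]
    - [-2.6, 0, 0, 0]
    - [-2.6, 0, 0, 0]

```text
time_s: 19.52
tool_pos: [0.5037, -0.1925, 0.0798]
tool_rot: [0.0, 0.658, 0.753, -0.0]
ft_force: [0.8, -0.1, 0.5]
opening: 0.001
grip_force: 0.0
```

Call:
tcp_steps:
  segments:
    - [-0.4, 0, 0, 0]
    - [-0.8, 0, 0, 0]
    - [-0.8, 0, 0, 0]

```text
time_s: 19.9
tool_pos: [0.5038, -0.1929, 0.0794]
tool_rot: [-0.002, 0.657, 0.754, 0.001]
ft_force: [-5.8, 21.1, 9.4]
opening: -0.001
grip_force: 10.7
```

Call:
tcp_steps:
  segments:
    - [-0.4, 0, 0, 0]
    - [-0.8, 0, 0, 0]
    - [-0.8, 0, 0, 0]

```text
time_s: 20.27
tool_pos: [0.5039, -0.1931, 0.079]
tool_rot: [-0.005, 0.656, 0.755, 0.002]
ft_force: [-11.9, 44.2, 19.6]
opening: -0.004
grip_force: 22.5
```

To row units: 0.26 m is 52, 0.2 m is 40.

Call:
tcp_steps:
  segments:
    - [1.6, 0, 0, 0]
    - [6, 0, 0, 0]
    - [6, 0, -12, 0]
    - [6, 0, -24, 0]
    - [16, 0, -34, 0]
    - [28, 0, -34, 0]
    - [40, 0, -34, 0]
    - [52, 0, -34, 0]

```text
time_s: 21.28
tool_pos: [0.4695, 0.0593, 0.2502]
tool_rot: [0.0, 0.658, 0.753, 0.001]
ft_force: [1.2, 0.2, -0.7]
opening: -0.001
grip_force: 0.0
```

Call:
tcp_steps:
  segments:
    - [12, 0, 0, 0]
    - [24, 0, 0, 0]
    - [36, 0, 0, 0]
    - [36, 0, 0, 0]
    - [36, 0, 0, 0]

```text
time_s: 21.9
tool_pos: [0.446, 0.2354, 0.2497]
tool_rot: [0.0, 0.658, 0.753, -0.0]
ft_force: [0.4, -0.6, -1.0]
opening: -0.003
grip_force: 0.0
```

```bash
python3 - <<'E'
from h import *
from scipy.ndimage import map_coordinates
s=cv2.cvtColor(manip.get_image("side"),cv2.COLOR_BGR2GRAY);t=cv2.cvtColor(manip.get_image("top"),cv2.COLOR_BGR2GRAY)
d=np.arange(-.130,.141,.004)
for nm,im in(("top",t),("side",s)):
    P=proj(nm,[along([.4984,-.153],.134,k,.094) for k in d])
    v=map_coordinates(im.astype(float),[P[:,1],P[:,0]],order=1)
    print(nm,[(int(a*1000),int(b)) for a,b in zip(d,v)])
E
```

```text
top [(-130, 163), (-126, 159), (-122, 144), (-118, 141), (-113, 203), (-109, 218), (-105, 219), (-101, 218), (-97, 212), (-93, 181), (-89, 209), (-85, 222), (-81, 225), (-77, 224), (-73, 226), (-69, 226), (-65, 226), (-61, 226), (-57, 223), (-53, 196), (-49, 134), (-45, 114), (-41, 183), (-37, 206), (-33, 210), (-29, 209), (-25, 212), (-21, 218), (-17, 222), (-13, 222), (-9, 222), (-5, 221), (-1, 221), (2, 221), (6, 222), (10, 223), (14, 222), (18, 220), (22, 223), (26, 225), (30, 224), (34, 223), (38, 224), (42, 226), (46, 226), (50, 226), (54, 225), (58, 226), (62, 226), (66, 227), (70, 226), (74, 226), (78, 226), (82, 228), (86, 228), (90, 227), (94, 225), (98, 222), (102, 221), (106, 229), (110, 231), (114, 232), (118, 231), (122, 232), (126, 232), (130, 232), (134, 224), (138, 218)]
side [(-130, 147), (-126, 145), (-122, 145), (-118, 145), (-113, 144), (-109, 175), (-105, 190), (-101, 192), (-97, 192), (-93, 176), (-89, 186), (-85, 191), (-81, 192), (-77, 192), (-73, 191), (-69, 191), (-65, 191), (-61, 191), (-57, 172), (-53, 136), (-49, 120), (-45, 120), (-41, 123), (-37, 124), (-33, 126), (-29, 127), (-25, 127), (-21, 126), (-17, 127), (-13, 128), (-9, 126), (-5, 127), (-1, 128), (2, 133), (6, 132), (10, 127), (14, 123), (18, 124), (22, 125), (26, 123), (30, 121), (34, 123), (38, 128), (42, 128), (46, 125), (50, 124), (54, 125), (58, 124), (62, 120), (66, 121), (70, 123), (74, 123), (78, 126), (82, 125), (86, 117), (90, 113), (94, 135), (98, 167), (102, 190), (106, 192), (110, 192), (114, 192), (118, 193), (122, 192), (126, 192), (130, 187), (134, 156), (138, 110)]
```

```bash
python3 -c "
from bench import manip
print(manip.close_job())"
```

```text
the job is handed in; nothing more can be done
None
```

The thick-shanked centre is fitted fully home in the tail head and held by the taper alone: two pushes, one of about 46 N gripping the body and one of about 44 N on the face, moved it no further, and both cameras show its body against the nose. The arm is clear, the slim centre and rotor were not touched, and I handed the job in just after 22 s on the robot's clock.

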